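Open the manifold cover and shut the tagged air valve

ROBOT

A 6-joint arm with a two-finger parallel gripper is mounted at the origin on the work surface. World frame = base frame: x ahead of the robot, y to its left, z up, the work surface at z = 0. Lengths are in m, angles in rad, forces in N, time in s.
With the tool pointing down it reaches from about 0.35 to 0.95 m from the base axis. Payload 17.4 kg.
Tool frame: the origin (TCP) lies at the very end of the fingers, on their centre line; the grasp point (between the pads) lies 19 mm behind it (pinch_z is the z of the grasp point in the tool frame, in m); z points along the fingers, y is the line along which they close (so a half turn about z gives the same grasp; the last joint's range is limited). The gripper opens to 93 mm and grips with 3 to 60 N. Pads are 15 mm wide; open, the fingers measure 128 mm over their backs; the gripper's body (75 mm by 188 mm) begins 65 mm behind the grasp point.
Start: joints at [-1.231, 0.116, 1.442, -0, 1.584, -0.038], TCP at [0.249, -0.627, 0.219] pointing down, gripper open.
Joint ranges: [-2.83, 2.83], [-0.83, 2.19], [0.07, 2.5], [-1.14, 4.28], [0.01, 3], [-2.97, 2.97]. Speed limits (rad/s): [1.89, 1.89, 2.22, 3.14, 3.14, 3.14].

INTERFACE

Orientations are given as a rotation vector (axis times angle).
In Python, from station import * gives the robot as it stands. The module is installed in compiled form; this text tells all that it offers.
- The arm moves only by the tool carry_out, never from a script. Its arguments are lists of equal length, an entry for each row: "translation": the shift along the world's x, y, z in mm, a list of three; "yaw": the turn about the world's z in degrees; "claw": the closure, from 0 (fully open) to 1 (shut). In form: {"translation": [[tx, ty, tz], ...], "yaw": [yaw, ...], "claw": [claw, ...]}. A call has 1 to 10 rows; each row is the pose to reach, as a shift and turn from the pose commanded when the call began; what a row does not reach only later rows make up. A row lasts 1/12 s, in which the tool goes at most 41.7 mm and 7.16 degrees, less where a joint would pass 70% of its speed; a pose out of reach is approached as far as the arm can. A call with a gripper value outside its range is refused whole. The fingers move at their own pace and stop on an object; "squeeze" is the grip in N (left out, the last holds). Time passes only in rows, so rows that repeat a pose let the fingers close. It gives the time, the measured TCP pose, the force, the opening and the grip force at its end, in the units of the state.
- observe(): the state, without advancing time (a new reading comes with each control period).
- camera(name): name is "side" or "top" or "wrist"; returns (picture, depth): 384x512x3 uint8, blue, green, red; 384x512 float32, m along the optical axis (not along the pixel's ray), 0 where there is no reading.
- camera_params(name): a dict with "mtx" (3x3 intrinsics, pixels), "extrinsics" (4x4, takes a point from camera to world coordinates). Camera axes: x right, y up, looking along -z (the intrinsics and any distortion apply to the point x, -y, -z); pixel columns grow to the right and rows downward; lengths in m; the calibration is good to about 2 mm. A picture is of the moment at which its call begins: read the wrist's pose just before it. camera_params takes no time and is no camera call; for the wrist camera it gives the pose at the moment of the call.
- hand_in(): hands the job in; it is judged then, once.
The state is a dict: "time": time; "joints": joint angles; "qvel": joint speeds; "effort": joint torques, N m; "position": TCP position; "orientation": TCP orientation; "contact_force": force on the tool from outside, world axes, zero at the start; "torque": the same for the moment, N m; "gripper_width": finger opening in m; "grip_force": force on a finger pad.
Only numpy, scipy, OpenCV 4.12 (cv2) and the standard library are available. Lean on these libraries where they do the work, as an engineer would, in place of code of your own. Each camera call takes 0.05 s, during which the arm holds its last target. There are 200 camera calls.

TASK

Isolate the test station's air line: push the loose cover plate of the air manifold box along its track, by its raised rib, as far as it will go onto the closed end of the box, to uncover two valve handles. Then push the handle that ends in a round disc clockwise (seen from above) a quarter turn until it is fully shut against its stop. Only push, with the fingertips: do not lift the cover off, and leave the plain handle and the things standing around the box as they are.

Things in the scene. Friction and masses are not known exactly. Their poses are not given: they have to be found in the camera images.
- box: Grey steel box fixed to the bench, 156 (x) x 460 (y) x 72 mm, placed and turned anew each time. Origin: under its middle, on the bench; y along its length. Open valve chamber at y -208 to -6, x -60 to 60 mm, floor 5 mm up; the +y half is a closed deck. The cover lies 62 mm up on chamber rim and deck, between lips 72 mm high (inner faces x = -70, 70 and y = -220, 224 mm).
- cover: Loose plain aluminium plate, 134 (x) x 214 (y) x 5 mm, about 0.45 kg, hiding the valve chamber at the start. Origin: middle of its underside; axes as the box's. It slides along the box's y, from y = -111 to -91 mm at the start to y = 117 mm (box frame), where it meets the end lip. Sliding takes 2 to 7 N.
- cover_rib (a point): Centre of the raised rib on the cover, 70 (x) x 10 (y) x 22 mm high; it stands on the plate's upper face, 57 mm to the -y side of the plate's middle. Top of the rib: 89 mm above the bench; upper face of the plate: 67 mm.
- disc_handle (a joint): The handle to shut: level steel lever 12 mm wide, 12 mm thick, ending in a flat round disc 28 mm across, 12 mm thick. Underside 39 mm, top 51 mm above the bench. Turns on a vertical axis: 0 = open, pointing to the box's -x; grows clockwise seen from above to 1.571 = shut, pointing to the box's +y, on a stop. Starts at 0 to 0.15; stays where left; about 3 N at the disc moves it.
- disc_pivot (a point): Point on the disc handle's turning axis, 45 mm above the bench (mid-height of the lever; hub top 53 mm). At x = 25 and either y = -156 or -78 mm in the box's frame; the plain handle has the other place. Below the handle is only the brass valve and its pipe along the box's x, up to 33 mm above the bench.
- disc_tip (a point): Centre of the round disc at the end of the disc handle, 45 mm from its pivot.
- plain_handle (a joint): The other steel valve handle: the same lever without a disc, straight and square-ended, 59 mm long from the pivot, same heights, same joint values; starts at 0 to 0.15 and must be left there.
- plain_tip (a point): Point on the plain handle 45 mm from its pivot, mid-height.
- spray_mid (a point): Mid-height of a loose white spray bottle, 48 mm across, 120 mm tall, standing beyond the box's +x side. Bystander.
- driver_grip (a point): Grip of a loose screwdriver, 170 mm long, lying beyond the box's +x side. Bystander.
- coupling_mid (a point): Mid-height of a loose brass pipe coupling (ring 40 mm across, 34 mm tall), standing on the bench on the box's -x side. Bystander.

How it is judged:
On the way, in this order (a step that is already met when the one before it is completed fails the run):
1. the cover is slid fully aside, uncovering the valve chamber (y of cover in the frame of box above 0.095 m), for 0.2 s.
2. the disc handle is pushed shut (value of joint disc_handle above 1.45 rad), for 0.2 s.
At the end, for the whole second after the job is handed in: The cover lies flat in its track within 22 mm of the far end, the disc handle is shut to within 0.12 rad (7 degrees) of its stop, the plain handle is still open, and all is at rest (y of cover in the frame of box above 0.095 m and value of joint disc_handle above 1.45 rad and value of joint plain_handle below 0.4 rad and height (world z) of cover between 0.057 and 0.067 m and angle between cover's own z axis and vertical below 0.05 rad and linear speed of cover below 0.01 m/s and velocity of joint disc_handle below 0.05 rad/s); the robot touches nothing.
It fails at once if the cover is lifted or tipped (rib more than 12 mm up, or tilted over 0.12 rad) (height (world z) of cover_rib above 0.09 m or angle between cover's own z axis and vertical above 0.12 rad).
It fails at once if the plain handle is moved (its tip by over 12 mm) (distance of plain_tip from where it was at the start of the episode above 0.012 m).
It fails at once if the spray bottle is disturbed (moved over 20 mm) (distance of spray_mid from where it was at the start of the episode above 0.02 m).
It fails at once if the screwdriver is disturbed (moved over 20 mm) (distance of driver_grip from where it was at the start of the episode above 0.02 m).
It fails at once if the brass coupling is disturbed (moved over 20 mm) (distance of coupling_mid from where it was at the start of the episode above 0.02 m).
It also fails if it takes over 54 s, if anything falls off the work surface, if the arm or the gripper's body presses on something with over 40 N, if the wrist force passes 120 N, or if a joint passes its speed limit or range.

## Working session

There is one attempt and no reset: what is moved stays moved. The work goes in short steps, Python scripts to look and compute and a tool call to move; the robot and the scene stay as the last step left them, time stands still between calls to the robot, and variables do not carry over. Pictures are saved under pics/ and viewed, at most 10 in all, crops included, and the job is handed in when it is done.

Besides the shell and the picture viewer there is one more tool, called in YAML: its name, and indented under it one key for each argument. carry_out: Moves the arm, as the interface text tells. Its arguments: {"type":"object","properties":{"translation":{"type":"array"},"yaw":{"type":"array"},"claw":{"type":"array"},"squeeze":{"type":"number"}},"required":["translation","yaw","claw"]}

```bash
mkdir -p pics
cat > h.py <<'E'
from station import *
import numpy as np, cv2
def cloud(name):
    P=camera_params(name); im,d=camera(name)
    K=P["mtx"];T=P["extrinsics"]
    v,u=np.mgrid[:384,:512]
    c=np.stack([(u-K[0,2])/K[0,0]*d,-(v-K[1,2])/K[1,1]*d,-d],-1)
    w=c@T[:3,:3].T+T[:3,3]
    w[d==0]=np.nan
    return im,d,w
E
python3 - <<'E'
from h import *
s=observe();print(s["time"],s["position"],s["orientation"],s["contact_force"],s["gripper_width"])
im,d,w=cloud("top");cv2.imwrite("pics/top.png",im);np.save("top.npy",w)
print(camera_params("top"))
z=w[...,2]
m=((z>0.055)&(z<0.08)).astype(np.uint8)
n,l,st,c=cv2.connectedComponentsWithStats(m)
for i in range(1,n):
    if st[i,4]>300:
        p=w[l==i][:,:2].astype(np.float32)
        print(st[i],cv2.minAreaRect(p*1000),np.median(z[l==i]))
E
```

```text
0.0 [ 0.24889952 -0.6272231   0.21792105] [-3.08461797e+00 -5.89706409e-01  2.98315438e-04] [0.33977461 0.17788953 0.17870045] 0.0927759606271228
{'mtx': array([[443.95715016,   0.        , 255.44982416],
       [  0.        , 443.95715016, 188.00804882],
       [  0.        ,   0.        ,   1.        ]]), 'extrinsics': array([[-0.00992143,  0.98599424, -0.166484  ,  0.44409353],
       [-0.99994855, -0.00943113,  0.0037354 , -0.00548219],
       [ 0.00211295,  0.16651249,  0.98603708,  1.00405024],
       [ 0.        ,  0.        ,  0.        ,  1.        ]])}
[  104   155   223   100 15671] ((570.175537109375, 78.69386291503906), (156.54302978515625, 460.7762145996094), 6.980135917663574) 0.06496234678423252
```

View pics/top.png

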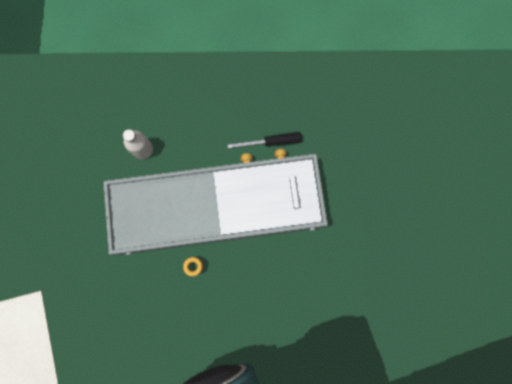

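The top view shows the box, with the bare deck on the left and the cover with its rib at about (294,192) on the right. The spray bottle is at (138,145), the screwdriver at (265,141) and the coupling at (192,267). So box +y is close to world +y, turned about 7°.

```bash
cat >> h.py <<'E'
A=np.radians(6.98);C=np.array([.5702,.0787]);R=np.array([[np.cos(A),-np.sin(A)],[np.sin(A),np.cos(A)]])
tobox=lambda p:(np.asarray(p)-C)@R
toworld=lambda p:np.asarray(p)@R.T+C
E
python3 - <<'E'
from h import *
w=np.load("top.npy");b=tobox(w[...,:2]);z=w[...,2]
inb=(abs(b[...,0])<60)&(abs(b[...,1])<215)
r=b[inb&(z>.08)&(z<.1)];print("rib",len(r),np.median(r,0),r.min(0),r.max(0),np.nanmax(z[inb]))
s=observe();p=s["position"]
for y in (-.2,):
    pass
rib=np.median(r,0)
for dy in (-.03,-.025,.23):
    t=toworld([0,rib[1]+dy]);print(dy,t,(t-p[:2])*1000)
E
```

```text
rib 360 [0.13438015 0.13583315] [-0.32664366 -0.17457466] [0.17372203 0.17412278] 0.20724944524044442
-0.03 [0.55733885 0.18374878] [308.42641217 810.96968962]
-0.025 [0.55673124 0.18871172] [307.81879781 815.93263278]
0.23 [0.5257429  0.44182183] [ 276.83046545 1069.04273383]
```

Run:
```python
from h import *
w=np.load("top.npy");b=tobox(w[...,:2]);z=w[...,2]
inb=(abs(b[...,0])<.06)&(abs(b[...,1])<.215)
r=b[inb&(z>.08)&(z<.1)];print("rib",len(r),np.median(r,0),r.min(0),r.max(0),np.nanmax(z[inb]))
s=observe();p=s["position"]
rib=np.median(r,0)
for dy in (-.027,0,.2):
    t=toworld([0,rib[1]+dy]);print(dy,t,(t-p[:2])*1000)
```

```text
rib 168 [-0.00130473 -0.16888998] [-0.03514973 -0.17457466] [ 0.03368909 -0.16433567] 0.09246353320228917
-0.027 [ 0.59400511 -0.11573816] [345.09267307 511.48274431]
0 [ 0.590724   -0.08893827] [341.81155552 538.28263736]
0.2 [0.56641942 0.10957946] [317.50698112 736.80036368]
```

carry_out:
  translation:
    - [34,51,0]
    - [68,102,0]
    - [102,153,0]
    - [136,204,0]
    - [170,255,0]
    - [170,255,0]
  yaw: [7,14,21,28,35,35]
  claw: [1,1,1,1,1,1]
  squeeze: 20

```text
time: 0.55
position: [0.3882, -0.4175, 0.2183]
orientation: [-2.759, -1.502, 0.0]
contact_force: [0.3, -0.2, 0.7]
gripper_width: 0.0575
grip_force: 0.0
```

carry_out:
  translation:
    - [20,30,0]
    - [40,60,0]
    - [60,90,0]
    - [80,120,0]
    - [100,150,0]
    - [125,181,0]
    - [145,211,0]
    - [165,241,0]
    - [185,271,0]
    - [206,301,-20]
  yaw: [5,10,15,20,25,30,35,40,40,40]
  claw: [1,1,1,1,1,1,1,1,1,1]

```text
time: 1.38
position: [0.5953, -0.1169, 0.2018]
orientation: [2.085, 2.344, 0.003]
contact_force: [1.0, -0.4, 0.9]
gripper_width: 0.0001
grip_force: 0.0
```

Run:
```python
from h import *
s=observe();p=s["position"];o=s["orientation"];print(p,o,s["gripper_width"],tobox(p[:2]),2*np.degrees(np.arctan2(o[1],o[0]))-90)
im,d,w=cloud("wrist");cv2.imwrite("pics/w1.png",im)
b=tobox(w[...,:2]);z=w[...,2]
m=(abs(b[...,0])<.06)&(abs(b[...,1])<.215)&(z>.078)&(z<.1)
r=b[m];print(len(r), np.median(r,0) if len(r) else 0)
t=toworld([0,-.195]);print((t-p[:2])*1000)
```

```text
[ 0.59533942 -0.11689509  0.20183003] [2.0852174  2.34430188 0.00337999] 0.0001012012381010895 [ 0.00118383 -0.19720048] 6.694881690295276
772 [ 6.09799698e-05 -1.70033755e-01]
[-1.44246134  2.04030819]
```

View pics/w1.png

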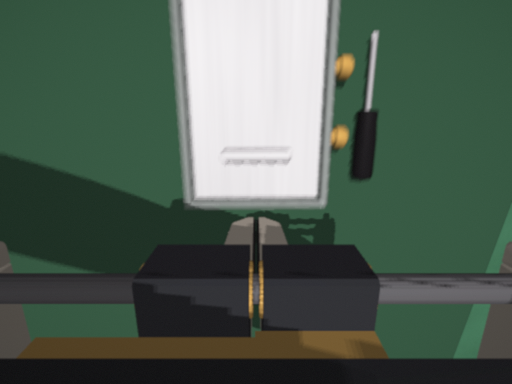

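The wrist view shows the closed fingers centred behind the rib, which is at about (256,155). This agrees with the measured rib y of -0.170. Descending now, then pushing.

carry_out:
  translation:
    - [-1,1,-35]
    - [-1,1,-70]
    - [-1,1,-100]
    - [-1,1,-120]
    - [-1,1,-127]
    - [-1,1,-127]
    - [-2,7,-127]
    - [-3,13,-127]
    - [-3,19,-127]
    - [-4,25,-127]
  yaw: [0,0,0,0,0,0,0,0,0,0]
  claw: [1,1,1,1,1,1,1,1,1,1]

```text
time: 2.27
position: [0.5904, -0.0933, 0.0734]
orientation: [2.087, 2.344, 0.001]
contact_force: [0.3, -6.9, 6.0]
gripper_width: 0.0005
grip_force: 3.1
```

carry_out:
  translation:
    - [-1,10,0]
    - [-3,25,0]
    - [-5,40,0]
    - [-7,55,0]
    - [-9,70,0]
    - [-10,85,0]
    - [-12,100,0]
    - [-14,115,0]
    - [-16,130,0]
    - [-18,145,0]
  yaw: [0,0,0,0,0,0,0,0,0,0]
  claw: [1,1,1,1,1,1,1,1,1,1]

```text
time: 3.1
position: [0.5721, 0.0523, 0.0733]
orientation: [2.087, 2.345, 0.002]
contact_force: [0.3, -5.6, 4.8]
gripper_width: 0.0003
grip_force: 3.1
```

Run:
```python
from h import *
im,d,w=cloud("top");cv2.imwrite("pics/t2.png",im)
p=observe()["position"];print(p,tobox(p[:2]))
```

```text
[0.57165864 0.05448651 0.07306956] [-0.00149467 -0.02421129]
```

View pics/t2.png

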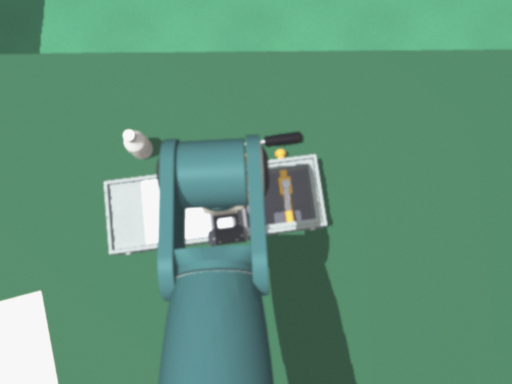

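The cover is sliding: its leading edge is at column ~142, and the chamber is opening at (290,195). Continuing to the end lip, slower at the end.

carry_out:
  translation:
    - [-2,12,0]
    - [-3,24,0]
    - [-4,36,0]
    - [-6,48,0]
    - [-7,56,0]
    - [-8,62,0]
    - [-8,66,0]
    - [-8,69,0]
    - [-9,72,0]
    - [-9,74,0]
  yaw: [0,0,0,0,0,0,0,0,0,0]
  claw: [1,1,1,1,1,1,1,1,1,1]

```text
time: 3.98
position: [0.5642, 0.1213, 0.0723]
orientation: [2.084, 2.339, -0.007]
contact_force: [11.1, -55.0, 4.4]
gripper_width: 0.0005
grip_force: 27.2
```

carry_out:
  translation:
    - [0,-4,0]
    - [1,-12,0]
    - [2,-20,10]
    - [3,-30,45]
    - [6,-50,80]
    - [10,-85,110]
    - [15,-120,127]
    - [20,-160,127]
    - [25,-200,127]
    - [29,-235,127]
  yaw: [0,0,0,0,0,0,0,0,0,0]
  claw: [1,1,1,1,1,1,1,1,1,1]

```text
time: 4.82
position: [0.5915, -0.112, 0.2]
orientation: [2.089, 2.346, 0.002]
contact_force: [-1.1, 0.9, -0.4]
gripper_width: 0.0004
grip_force: 0.0
```

carry_out:
  translation:
    - [2,-15,0]
    - [4,-32,0]
    - [4,-32,0]
  yaw: [0,0,0]
  claw: [1,1,1]

```text
time: 5.07
position: [0.5955, -0.1438, 0.1989]
orientation: [-2.091, -2.344, 0.0]
contact_force: [0.4, 1.8, 0.0]
gripper_width: 0.0004
grip_force: 0.0
```

Run:
```python
from h import *
s=observe();p=s["position"];print(s["time"],p,tobox(p[:2]),s["contact_force"])
im,d,w=cloud("wrist");cv2.imwrite("pics/w2.png",im);np.save("w2.npy",w)
b=tobox(w[...,:2]);z=w[...,2]
m=(abs(b[...,0])<.058)&(b[...,1]>-.206)&(b[...,1]<-.008)&(z>.041)&(z<.056)
# box-frame raster 2mm: up=+x, right=+y
g=np.full((60,101),'.')
i=((.06-b[m][:,0])/.004).astype(int);j=((b[m][:,1]+.208)/.003).astype(int)
g[i,j]='#'
for r in g[:30,:68]:print(''.join(r))
m=(abs(b[...,0])<.06)&(z>.08)&(z<.1)&(b[...,1]>-.1);print("rib",np.median(b[m],0))
```

```text
5.0667 [ 0.59554195 -0.14384217  0.19894915] [-0.00188984 -0.22397246] [0.40822593 1.76136572 0.00991763]
....................................................................
....................................................................
....................................................................
....................................................................
....................................................................
....................................................................
..............#####....................#####........................
.............######...................########......................
.............#######..................########......................
............########..................########......................
.............######....................######.......................
..............#####.....................#####.......................
..............#####.....................#####.......................
..............#####.....................#####.......................
..............#####.........
[... 450 characters left out ...]
....
...............#####.................##########.....................
...............#####..................########......................
...............#####....................####........................
....................................................................
....................................................................
....................................................................
....................................................................
....................................................................
....................................................................
rib [nan nan]
  return _methods._mean(a, axis=axis, dtype=dtype,
  ret = um.true_divide(
```

View pics/w2.png

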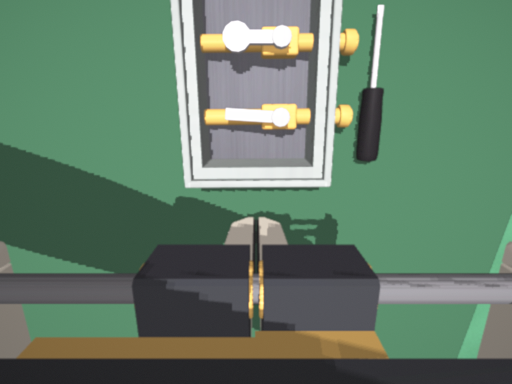

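The wrist view shows both valves uncovered. The disc handle is the far one, with its disc at (237,37) and pivot at (281,36), so its pivot is at y≈-78. The plain handle is the near one at (255,115), y≈-156. Next I check the cover position and work out the sweep.

Run:
```python
from h import *
im,d,w=cloud("top");b=tobox(w[...,:2]);z=w[...,2]
m=(abs(b[...,0])<.05)&(z>.083)&(z<.1)&(abs(b[...,1]-.06)<.04);r=b[m];print("rib",m.sum(),np.median(r,0) if m.any() else 0)
p=observe()["position"]
P0=np.array([-15,-115.])
print("approach",(toworld(P0/1000)-p[:2])*1000)
w0=toworld(P0/1000)
for t in range(0,97,6):
    a=np.radians(t);c=np.array([25,-78])+40*np.array([-np.cos(a),np.sin(a)])-22*np.array([np.sin(a),np.cos(a)])
    print(t,np.round(c),np.round((toworld(c/1000)-w0)*1000))
```

```text
rib 168 [-0.00093269  0.05734929]
approach [-26.21706283 104.12327361]
0 [ -15. -100.] [-2. 15.]
6 [-17. -96.] [-4. 19.]
12 [-19. -91.] [-7. 23.]
18 [-20. -87.] [-8. 28.]
24 [-20. -82.] [-9. 32.]
30 [-21. -77.] [-10.  37.]
36 [-20. -72.] [-10.  42.]
42 [-19. -68.] [-10.  47.]
48 [-18. -63.] [-9. 51.]
54 [-16. -59.] [-8. 56.]
60 [-14. -54.] [-6. 60.]
66 [-11. -50.] [-4. 65.]
72 [ -8. -47.] [-2. 69.]
78 [ -5. -43.] [ 1. 72.]
84 [ -1. -41.] [ 5. 76.]
90 [  3. -38.] [ 9. 79.]
96 [  7. -36.] [13. 81.]
```

Cover y is about 0.115, so it is fully over. Approaching the gap between the handles and descending.

carry_out:
  translation:
    - [-9,35,0]
    - [-18,70,0]
    - [-26,104,0]
    - [-26,104,-20]
    - [-26,104,-55]
    - [-26,104,-90]
    - [-26,104,-125]
    - [-26,104,-150]
    - [-26,104,-156]
    - [-26,104,-156]
  yaw: [0,0,0,0,0,0,0,0,0,0]
  claw: [1,1,1,1,1,1,1,1,1,1]

```text
time: 6.0
position: [0.5687, -0.0364, 0.0415]
orientation: [-2.086, -2.346, 0.002]
contact_force: [-0.4, 1.1, 0.5]
gripper_width: 0.0007
grip_force: 0.0
```

Run:
```python
from h import *
s=observe();p=s["position"];print(p,tobox(p[:2]),s["contact_force"])
```

```text
[ 0.56867847 -0.03639897  0.04150435] [-0.01549741 -0.11406103] [-0.41104934  1.08018362  0.52619002]
```

carry_out:
  translation:
    - [-1,8,0]
    - [-2,14,0]
    - [-4,18,0]
    - [-7,22,0]
    - [-8,27,0]
    - [-9,31,0]
    - [-10,36,0]
    - [-10,41,0]
    - [-10,46,0]
    - [-9,50,0]
  yaw: [0,0,-6,-12,-18,-24,-30,-36,-42,-48]
  claw: [1,1,1,1,1,1,1,1,1,1]

```text
time: 6.83
position: [0.5612, 0.0133, 0.0448]
orientation: [2.865, 1.286, 0.003]
contact_force: [-2.1, -3.0, 1.2]
gripper_width: 0.0003
grip_force: 1.5
```

carry_out:
  translation:
    - [1,5,0]
    - [3,9,0]
    - [5,14,0]
    - [7,18,0]
    - [10,21,0]
    - [14,25,0]
    - [18,28,0]
    - [20,29,0]
  yaw: [-6,-12,-18,-24,-30,-36,-42,-43]
  claw: [1,1,1,1,1,1,1,1]

```text
time: 7.5
position: [0.5785, 0.0413, 0.0441]
orientation: [3.136, 0.145, -0.009]
contact_force: [-38.2, -16.5, 18.7]
gripper_width: 0.0004
grip_force: 19.9
```

Run:
```python
from h import *
s=observe();p=s["position"];print(p,tobox(p[:2]),s["contact_force"],s["orientation"])
```

```text
[0.57848517 0.04128744 0.04405809] [ 0.00367728 -0.03814212] [-38.23625655 -16.54522328  18.66980007] [ 3.13569327  0.14488368 -0.00938222]
```

The force jump says the handle is on its stop. Backing off, lifting and looking.

carry_out:
  translation:
    - [-4,0,0]
    - [-12,-2,0]
    - [-20,-3,0]
    - [-20,-3,25]
    - [-20,-3,60]
    - [-20,-3,100]
    - [-20,-40,140]
    - [-20,-80,156]
    - [-20,-120,156]
    - [-20,-160,156]
  yaw: [0,0,0,0,0,0,0,0,0,0]
  claw: [1,1,1,1,1,1,1,1,1,1]

```text
time: 8.33
position: [0.5607, -0.1107, 0.2021]
orientation: [3.136, 0.157, 0.008]
contact_force: [0.4, -1.4, -0.2]
gripper_width: 0.0003
grip_force: 0.0
```

carry_out:
  translation:
    - [0,-40,0]
    - [0,-80,0]
    - [0,-120,0]
    - [0,-160,0]
    - [0,-200,0]
    - [0,-200,0]
    - [0,-200,0]
  yaw: [0,0,0,0,0,0,0]
  claw: [1,1,1,1,1,1,1]

```text
time: 8.92
position: [0.5601, -0.3109, 0.199]
orientation: [3.138, 0.151, 0.001]
contact_force: [0.7, 1.2, -0.3]
gripper_width: 0.0006
grip_force: 0.0
```

Run:
```python
from h import *
s=observe();print(s["time"],s["position"],s["contact_force"])
im,d,w=cloud("top");b=tobox(w[...,:2]);z=w[...,2]
cv2.imwrite("pics/t3.png",cv2.resize(im[120:290,90:350],None,fx=3,fy=3))
m=(abs(b[...,0])<.05)&(z>.083)&(z<.1)&(abs(b[...,1]-.06)<.04);print("rib",np.median(b[m],0))
m=(abs(b[...,0])<.058)&(b[...,1]>-.206)&(b[...,1]<-.012)&(z>.041)&(z<.057)
g=np.full((30,68),'.');i=((.06-b[m][:,0])/.004).astype(int);j=((b[m][:,1]+.208)/.003).astype(int);g[i,j]='#'
for r in g:print(''.join(r))
```

```text
8.9167 [ 0.56009931 -0.31092319  0.19898782] [ 0.73795361  1.15510154 -0.2876901 ]
rib [-0.00087239  0.05743784]
....................................................................
....................................................................
....................................................................
....................................................................
....................................................................
........................................................####........
...............####......................###..........#######.......
..............######...................#######################......
.............#######...................#######################......
.............#######....................#######################.....
..............######....................######################......
...............####......................###..........#######.......
...............####.....................................###.........
...............####.................................................
...............#####.
[... 382 characters left out ...]
..........
...............#####................................................
...............#####................................................
................####................................................
................####................................................
....................................................................
....................................................................
....................................................................
....................................................................
....................................................................
....................................................................
```

View pics/t3.png

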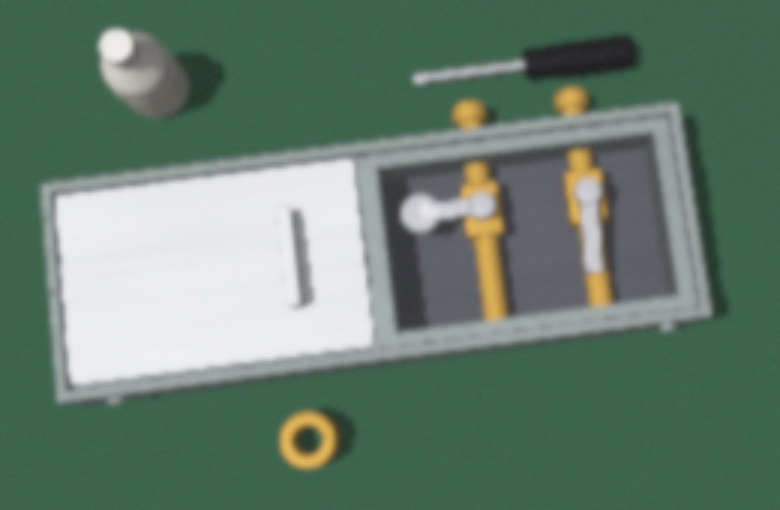

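The crop shows the cover against the far lip, with its rib at (295,258). The disc handle points along box +y, from (482,203) to (420,213). The plain handle is unmoved at (590,230), and the spray bottle, screwdriver and coupling look as they were. Handing in.

```bash
python3 -c "
from station import *
print(hand_in())"
```

```text
the job is handed in; nothing more can be done
None
```

The job is handed in at about 9 s on the robot clock: the cover is against the far end lip (y about 0.115 m), the disc handle is shut on its stop, the final picture shows the plain handle and bystanders undisturbed, and no verdict came back.

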